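# Hold the check flask down in the sample reader

## Task

The grain lab's sample reader is blocked by its red cover: lift the cover off the spring ring and lay it flat, right way up, on the bench beside the reader. Then take the round amber flask from its cork ring, seat it upright in the reader's spring ring and press it down until the ring is at its lower stop, without ramming the glass; finish like that, with the gripper still holding or pushing the flask so that the ring stays pressed down. Leave the jar, the tin and the brush where they are.

Things in the scene. Friction and masses are not known exactly. Their poses are not given: they have to be found in the camera images.
- cradle: Sample reader, fixed to the bench: grey round base 140 mm across, 14 mm thick, three steel guide posts (7 mm thick, 55 mm from the axis, tops 58 mm above the bench) that carry the spring ring, and on its +x side a low black keypad box (90 mm wide, 30 mm high, reaching 124 mm from the axis). Origin: on the ring's axis at bench height; z up. Place and yaw vary.
- ring_seat (a point): Centre of the top plane of the reader's aluminium spring ring (outer diameter 88 mm, hole 60 mm, 12 mm thick, no bottom). 56 mm above the bench when up; it goes down with the ring. A seated flask rests on the hole's upper edge with the centre of its ball about 29 mm above this point.
- spring_ring (a joint): How far the spring ring is pressed down, in m: 0 up (start), 0.016 at its hard lower stop. The spring pushes up with 6 N at 0 and 14 N at the stop (500 N/m on top of a 6 N preload), so the flask's own weight (about 2 to 3.5 N) does not sink it.
- cover: Loose red cover on the spring ring, 80 g: disc 88 mm across, 7 mm thick; under it a spigot 52 mm across, 6 mm deep, that drops into the ring (origin then 50 mm above the bench); on top a black upright knob 26 mm thick, 32 mm tall; 45 mm tall in all. Origin: centre of the spigot's underside, on which it stands when laid on the bench; z up.
- cover_knob (a point): Centre of the top of the cover's knob, 45 mm above the cover's origin.
- flask: Loose sealed round flask of amber glass, 0.2 to 0.36 kg, weighted low: ball of 84 mm diameter, straight neck 30 mm thick ending in a black stopper of the same thickness; 142 mm tall, neck free from 84 to 142 mm above the lowest point. Origin: lowest point of the ball; z along the neck. Starts upright in the cork ring, lowest point about 19 mm above the bench.
- flask_center (a point): Centre of the flask's ball, 42 mm above the flask's origin along the neck.
- cork_ring: Cork ring in which the flask stands at the start, fixed to the bench: outer diameter 100 mm, hole 56 mm, 30 mm high. Origin: centre of its underside. Reader and cork ring swap sides from run to run; one stands at y of 140 mm or more, the other at -140 mm or less, and the bench between them is free.
- jar: Bystander: jar with a white lid, 64 mm across, 90 mm tall, standing on the bench to one side. Origin: centre of its underside. Leave it alone.
- tin: Bystander: aluminium tin, 68 mm across, 80 mm tall, standing on the bench to one side. Origin: centre of its underside. Leave it alone.
- brush: Bystander: hand brush lying on the bench beyond the work, roughly along y. Leave it alone.
Things that resemble listed ones, but are neither listed nor needed, are in the scene too. Of the things shaped like the cover, the red one is meant.

How it is judged:
By the outcome, as a careful person would: the job done as asked, in the order asked, and still so for the second after the job is handed in, while the arm keeps its last pose, push and grip.
It also fails if it takes over 54 s, if anything falls off the work surface, if the arm or the gripper's body presses on something with over 40 N, if the wrist force passes 120 N, or if a joint passes its speed limit or range.

## Robot

A 6-joint arm with a two-finger parallel gripper is mounted at the origin on the work surface. World frame = base frame: x ahead of the robot, y to its left, z up, the work surface at z = 0. Lengths are in m, angles in rad, forces in N, time in s.
With the tool pointing down it reaches from about 0.325 to 0.75 m from the base axis. Payload 7.6 kg.
Tool frame: the origin (TCP) lies midway between the tips of the shut fingers; the grasp point (between the pads) lies 19 mm behind it (ctrl.grip_point_offset is the distance from the TCP to the grasp point, in m); z points along the fingers, y is the line along which they close (so a half turn about z gives the same grasp; the last joint's range is limited). The gripper opens to 85 mm and grips with 20 to 120 N. Pads are 22 mm wide; open, the fingers measure 114 mm over their backs; the gripper's body (76 mm by 85 mm) begins 54 mm behind the grasp point. The pads swing forward as they close: fully open they stand 13 mm farther back than shut.
Start: joints at [1.209, 0.052, 1.401, -0, 1.689, -0.07], TCP at [0.151, 0.503, 0.196] pointing down, gripper open.
Joint ranges: [-2.9, 2.9], [-0.91, 2.17], [0.12, 2.37], [-1.06, 4.2], [0.26, 2.73], [-2.93, 2.93]. Speed limits (rad/s): [2.57, 2.57, 3.01, 3.14, 3.14, 3.14].

## Interface

Orientations are given as a unit quaternion [w, x, y, z].
In Python, from rig import ctrl, cams, order, spotter gives the robot as it stands.
- The arm moves only by the tool apply_moves, never from a script. Its argument "steps" is one flat list of numbers, 4 for each row, row after row: the shift along the world's x, y, z in m, then the turn about the world's z in degrees. In form: [x, y, z, roll, x, y, z, roll, ...]. A call has 1 to 10 rows; each row is the pose to reach, as a shift and turn from the pose commanded when the call began; what a row does not reach only later rows make up. A row lasts 1/8 s, in which the tool goes at most 62.5 mm and 10.7 degrees, less where a joint would pass 70% of its speed; a pose out of reach is approached as far as the arm can. A call with a gripper value outside its range is refused whole. "gripper" is the finger opening in m, from 0 to 0.0854, set as the call begins (left out, the last holds). The fingers move at their own pace and stop on an object; "force" is the grip in N (left out, the last holds). Time passes only in rows, so rows that repeat a pose let the fingers close. It gives the time, the measured TCP pose, the force, the opening and the grip force at its end, in the units of the state.
- ctrl.observe(): the state, without advancing time (a new reading comes with each control period).
- cams.grab_frame(name): name is "side" or "top" or "wrist"; returns a dict with "color" (480x640x3 uint8, blue, green, red), "mtx" (3x3 intrinsics, pixels), "eye" and "orientation" of the camera in the world. Camera axes: x right, y up, looking along -z (the intrinsics and any distortion apply to the point x, -y, -z); pixel columns grow to the right and rows downward; lengths in m; the calibration is good to about 2 mm. A picture is of the moment at which its call begins. There is no depth.
- order.close_job(): hands the job in; it is judged then, once.
Trained networks look in a picture, given as the dict that the camera call returned (one of the last four; its "shot" number tells which), for a name from the list of things; names that differ only in an ending like _2 or _b are one class to them, and where a whole thing is asked for, a point or a joint stands for the part that bears it (a point fixed in the world has none). Each returns a list of dicts, best first, with "score" (0 to 1); they miss things now and then, are a little off and sometimes report something else, mostly with a low value. They report only what shows in the picture. A call takes as long as a camera call. They do not tell look-alikes from the thing itself.
- spotter.boxes_of(query, picture): "at" ([x, y, z] in m, in the coordinates of the camera as it stood for that picture, good to about 4 mm: the middle of the surface that is visible of it).
The state is a dict: "clock": time; "q": joint angles; "qvel": joint speeds; "tau": joint torques, N m; "position": TCP position; "eef_rot": TCP orientation; "ft_force": force on the tool from outside, world axes, zero at the start; "torque": the same for the moment, N m; "finger_gap": finger opening in m; "gripper_force": force on a finger pad.
Only numpy, scipy, OpenCV 4.12 (cv2) and the standard library are available. Lean on these libraries where they do the work, as an engineer would, in place of code of your own. Each camera call takes 0.05 s, during which the arm holds its last target. There are 200 camera calls.

## Working session

There is one attempt and no reset: what is moved stays moved. The work goes in short steps, Python scripts to look and compute and a tool call to move; the robot and the scene stay as the last step left them, time stands still between calls to the robot, and variables do not carry over. Pictures are saved under pics/ and viewed, at most 11 in all, crops included, and the job is handed in when it is done.

Besides the shell and the picture viewer there is one more tool, called after "Call:" as name(argument=value, ...), one argument or row to a line, values as JSON. apply_moves: Moves the arm, as the interface text tells. Its arguments: {"type":"object","properties":{"steps":{"type":"array","items":{"type":"number"}},"gripper":{"type":"number"},"force":{"type":"number"}},"required":["steps"]}

```bash
mkdir -p pics; cat > h.py <<'E'
import numpy as np, cv2
from scipy.spatial.transform import Rotation as R
from rig import ctrl,cams,order,spotter
def rot(q): return R.from_quat([q[1],q[2],q[3],q[0]]).as_matrix()
def find(names,pic):
    M=rot(pic["orientation"]);e=np.array(pic["eye"])
    for n in names:
        for d in spotter.boxes_of(n,pic)[:4]:
            w=M@np.array(d["at"])+e
            print(n,round(d["score"],2),w.round(3),px(pic,w))
def px(pic,w):
    c=rot(pic["orientation"]).T@(np.array(w)-pic["eye"]);c=c*[1,-1,-1]
    p=pic["mtx"]@c;return (p[:2]/p[2]).round(0)
def onplane(pic,uv,z):
    d=np.linalg.inv(pic["mtx"])@np.array([uv[0],uv[1],1.]);d=rot(pic["orientation"])@(d*[1,-1,-1])
    e=np.array(pic["eye"]);return e+d*(z-e[2])/d[2]
E
python3 - <<'E'
from h import *
t=cams.grab_frame("top");s=cams.grab_frame("side")
cv2.imwrite("pics/t.png",t["color"]);cv2.imwrite("pics/s.png",s["color"])
print({k:(np.shape(v) if k=="color" else v) for k,v in t.items()})
for p in(t,s):
    print();find(["cradle","cover","cover_knob","flask","cork_ring","jar","tin","brush"],p)
print(ctrl.observe())
E
```

```text
{'color': (480, 640, 3), 'mtx': array([[602.11815869,   0.        , 329.38182086],
       [  0.        , 602.11815869, 241.88858755],
       [  0.        ,   0.        ,   1.        ]]), 'eye': array([2.70665576e-01, 5.87732383e-04, 1.66695663e+00]), 'orientation': array([ 0.70524601,  0.06633143, -0.06526338, -0.70282921]), 'shot': 1}

cradle 0.66 [ 0.587 -0.208  0.012] [405. 240.]
cover 0.94 [ 0.751 -0.197  0.013] [400. 184.]
cover 0.93 [ 0.547 -0.195  0.064] [403. 252.]
cover 0.88 [ 0.375 -0.297  0.012] [439. 317.]
cover 0.65 [ 0.632 -0.028  0.012] [341. 225.]
cover_knob 0.98 [ 0.754 -0.194  0.013] [399. 183.]
cover_knob 0.93 [ 0.367 -0.129  0.01 ] [378. 320.]
cover_knob 0.86 [ 0.631 -0.031  0.015] [342. 225.]
cover_knob 0.8 [ 0.542 -0.193  0.065] [402. 253.]
flask 0.74 [0.537 0.19  0.089] [259. 253.]
cork_ring 0.82 [0.52  0.171 0.028] [268. 263.]
jar 0.8 [ 0.589 -0.422  0.089] [489. 235.]
jar 0.44 [ 0.585 -0.21   0.011] [406. 241.]
tin 0.94 [0.6   0.403 0.081] [181. 230.]
brush 0.63 [0.786 0.005 0.017] [329. 171.]
brush 0.5 [ 0.588 -0.424  0.087] [489. 235.]

cradle 0.88 [ 0.56  
[... 706 characters left out ...]
 0.019] [372. 226.]
{'clock': 0.9, 'q': array([ 1.20874591e+00,  5.21741242e-02,  1.40070080e+00,  2.15291104e-05,
        1.68858814e+00, -7.02808594e-02]), 'qvel': array([-0.00138347, -0.00030014, -0.00076788, -0.00205121,  0.00073511,
       -0.00114067]), 'tau': array([ 9.14620450e-04, -3.81514192e+01, -3.60323453e+01,  4.20143476e-05,
       -8.31502462e-05,  8.39880528e-06]), 'position': array([0.15098648, 0.50284855, 0.19573649]), 'eef_rot': array([3.45694670e-06, 1.45366615e-01, 9.89377856e-01, 6.55817567e-05]), 'ft_force': array([-0.2339624 ,  0.48126621,  1.26255261]), 'torque': array([ 0.02036151,  0.01151576, -0.06620662]), 'gripper_force': 0.0, 'finger_gap': 0.08522797913806471}
```

View pics/t.png

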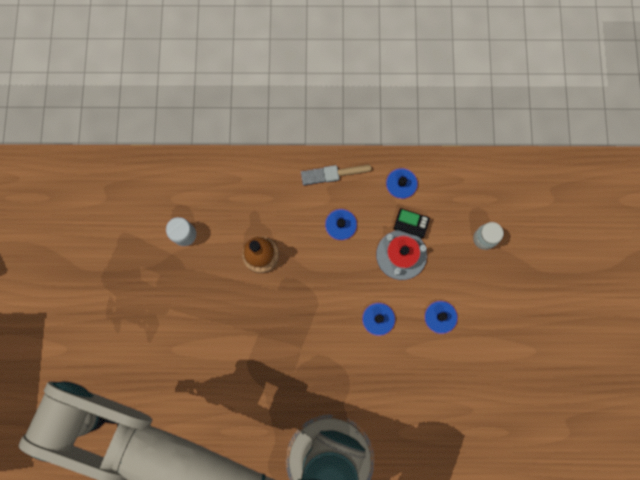

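View pics/s.png

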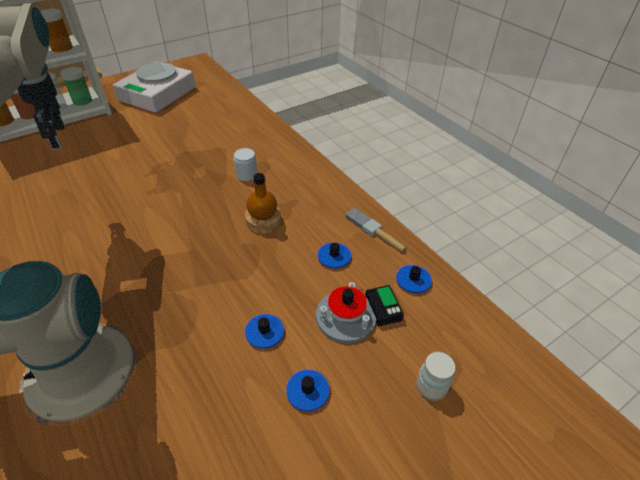

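```bash
python3 - <<'E'
from h import *
t=cams.grab_frame("top");s=cams.grab_frame("side")
for n,a,b,z in(("knob",(404.5,250.5),(348,293),.095),("stopper",(255,244),(259.5,178),.161)):
    print(n,onplane(t,a,z).round(3),onplane(s,b,z).round(3))
# red blob
for p in(t,s):
    h=cv2.cvtColor(p["color"],cv2.COLOR_BGR2HSV)
    m=((h[...,0]<5)|(h[...,0]>175))&(h[...,1]>200)&(h[...,2]>120)
    v,u=np.nonzero(m);print(len(u),u.min(),u.max(),v.min(),v.max(),onplane(p,((u.min()+u.max())/2,(v.min()+v.max())/2),.063).round(3))
E
```

```text
knob [ 0.545 -0.196  0.095] [ 0.548 -0.199  0.095]
stopper [0.549 0.193 0.161] [0.544 0.186 0.161]
160 390 417 238 263 [ 0.55  -0.197  0.063]
751 328 365 287 317 [ 0.547 -0.199  0.063]
```

Call:
apply_moves(
  steps=[0.03,-0.055,0.03,0,0.06,-0.105,0.04,0,0.09,-0.155,0.04,0,0.12,-0.205,0.04,0,0.145,-0.255,0.04,0,0.175,-0.31,0.04,0,0.205,-0.36,0.04,0,0.23,-0.41,0.04,0,0.26,-0.46,0.04,0,0.29,-0.51,0.04,0],
)

```text
clock: 2.25
position: [0.4417, -0.0091, 0.2361]
eef_rot: [0.001, 0.146, 0.989, 0.0]
ft_force: [1.4, 0.3, 0.3]
finger_gap: 0.0858
gripper_force: 0.0
```

Call:
apply_moves(
  steps=[0.025,-0.048,0,0,0.053,-0.095,0,0,0.08,-0.143,-0.02,0,0.106,-0.19,-0.03,0,0.106,-0.19,-0.03,0,0.106,-0.19,-0.03,0],
)

```text
clock: 3.0
position: [0.547, -0.1969, 0.2058]
eef_rot: [-0.0, 0.145, 0.989, 0.0]
ft_force: [0.1, -0.1, 0.6]
finger_gap: 0.0852
gripper_force: 0.0
```

```bash
python3 - <<'E'
from h import *
w=cams.grab_frame("wrist");cv2.imwrite("pics/w1.png",w["color"])
o=ctrl.observe();print(o["position"],o["q"])
h=cv2.cvtColor(w["color"],cv2.COLOR_BGR2HSV)
m=((h[...,0]<5)|(h[...,0]>175))&(h[...,1]>200)&(h[...,2]>100)
v,u=np.nonzero(m)
(cx,cy),r=cv2.minEnclosingCircle(np.stack([u,v],1).astype(np.float32))
print(cx,cy,r,onplane(w,(cx,cy),.063).round(4),w["eye"])
find(["cover_knob","cover"],w)
E
```

```text
[ 0.54705896 -0.19652067  0.20655041] [-4.08577577e-01  2.08657991e-01  1.20866893e+00  3.34622186e-04
  1.72313653e+00 -1.68816148e+00]
317.3965759277344 216.37440490722656 46.832523345947266 [ 0.5477 -0.1965  0.063 ] [ 0.47196137 -0.17404864  0.3847493 ]
cover_knob 0.94 [ 0.746 -0.199  0.009] [362. 358.]
cover_knob 0.78 [ 0.63  -0.039  0.017] [482. 236.]
cover_knob 0.75 [ 0.545 -0.196  0.067] [317. 214.]
cover_knob 0.58 [ 0.378 -0.293  0.011] [166.  63.]
cover 0.92 [ 0.548 -0.193  0.066] [321. 217.]
cover 0.86 [ 0.746 -0.202  0.011] [360. 359.]
cover 0.57 [ 0.63  -0.032  0.013] [486. 234.]
```

View pics/w1.png

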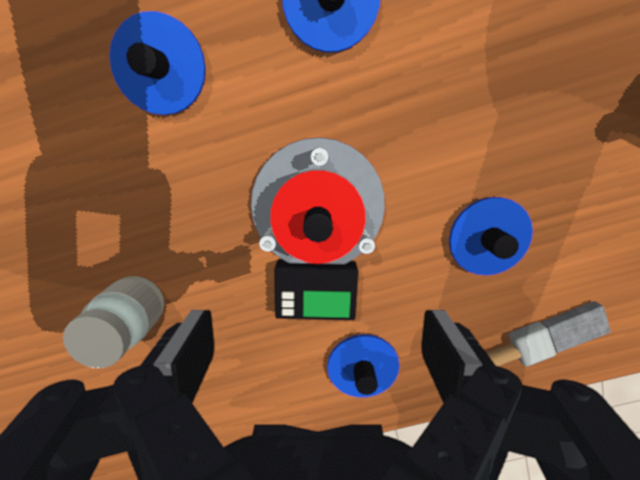

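The wrist view shows the red cover at (317,216) with its knob at (318,224), centred between the fingers. The guide posts and keypad are clear.

Call:
apply_moves(
  steps=[0,0,-0.05,0,0,0,-0.09,0,0,0,-0.12,0,0,0,-0.136,0,0,0,-0.136,0],
  gripper=0.06,
)

```text
clock: 3.78
position: [0.5468, -0.1966, 0.0696]
eef_rot: [-0.0, 0.145, 0.989, 0.0]
ft_force: [0.5, 0.7, -0.5]
finger_gap: 0.0599
gripper_force: 0.0
```

Call:
apply_moves(
  steps=[0,0,0,0,0,0,0,0,0,0,0,0,0,0,0,0,0,0,0,0,0,0,0,0],
  gripper=0,
  force=40,
)

```text
clock: 4.53
position: [0.547, -0.1972, 0.0697]
eef_rot: [-0.0, 0.145, 0.989, 0.0]
ft_force: [-0.0, 0.1, 0.0]
finger_gap: -0.0
gripper_force: 0.0
```

```bash
python3 - <<'E'
from h import *
w=cams.grab_frame("wrist");s=cams.grab_frame("side")
c=cv2.resize(s["color"][230:350,260:420],(640,480))
cv2.imwrite("pics/w2.png",cv2.hconcat([cv2.resize(w["color"],(400,300)),cv2.resize(c,(400,300))]))
print(ctrl.observe()["finger_gap"],ctrl.observe()["position"],ctrl.grip_point_offset, px(s,[.547,-.197,.07])) 
E
```

```text
0.00019190866058534166 [ 0.54697379 -0.19719054  0.06967056] 0.0187 [346. 299.]
```

View pics/w2.png

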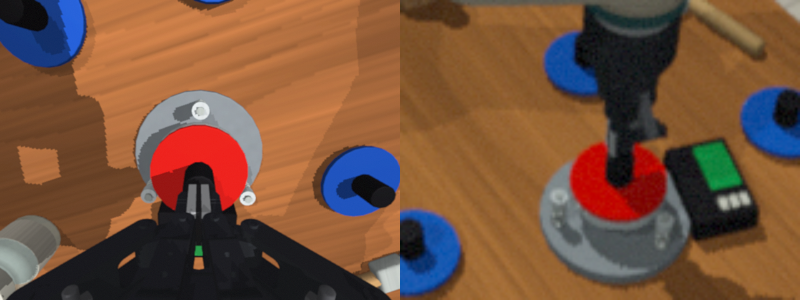

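```bash
python3 - <<'E'
from h import *
w=cams.grab_frame("wrist");s=cams.grab_frame("side")
p=np.array([.547,-.197,.07])
print(w["eye"],px(w,p),px(w,p+[0,0,.025]),px(w,p+[.013,0,.025]),px(s,p))
a=cv2.resize(w["color"][180:400,220:420],(400,440),interpolation=2)
b=cv2.resize(s["color"][260:340,310:385],(400,440),interpolation=2)
cv2.imwrite("pics/w3.png",cv2.hconcat([a,b]))
print("tilt",rot(ctrl.observe()["eef_rot"])[:,2])
E
```

```text
[ 0.47199061 -0.17424093  0.24862185] [317. 279.] [317. 300.] [324. 324.] [346. 299.]
tilt [-6.50011822e-05  1.23160930e-04 -9.99999990e-01]
```

View pics/w3.png

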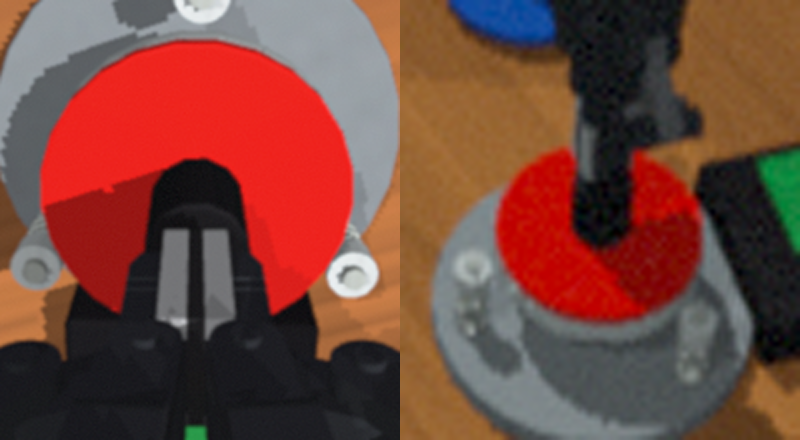

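Call:
apply_moves(
  steps=[0,0,0,0,0,0,0,0,0,0,0,0,0,0,0,0],
  gripper=0.06,
)

```text
clock: 5.22
position: [0.547, -0.1972, 0.0697]
eef_rot: [0.0, 0.145, 0.989, 0.0]
ft_force: [-1.2, -0.1, 0.3]
finger_gap: 0.0597
gripper_force: 0.0
```

```bash
python3 - <<'E'
from h import *
w=cams.grab_frame("wrist");s=cams.grab_frame("side")
c=np.array([.547,-.197,0])
for z in(.063,.095): print(z,px(w,c+[0,0,z]),px(w,c+[-.013,0,z]),px(w,c+[.013,0,z]),px(s,c+[0,0,z]))
a=cv2.resize(w["color"][180:400,220:420],(400,440),interpolation=2)
b=cv2.resize(s["color"][260:340,310:385],(400,440),interpolation=2)
cv2.imwrite("pics/w4.png",cv2.hconcat([a,b]))
E
```

```text
0.063 [317. 274.] [310. 253.] [323. 294.] [346. 301.]
0.095 [317. 300.] [309. 276.] [324. 324.] [347. 293.]
```

View pics/w4.png

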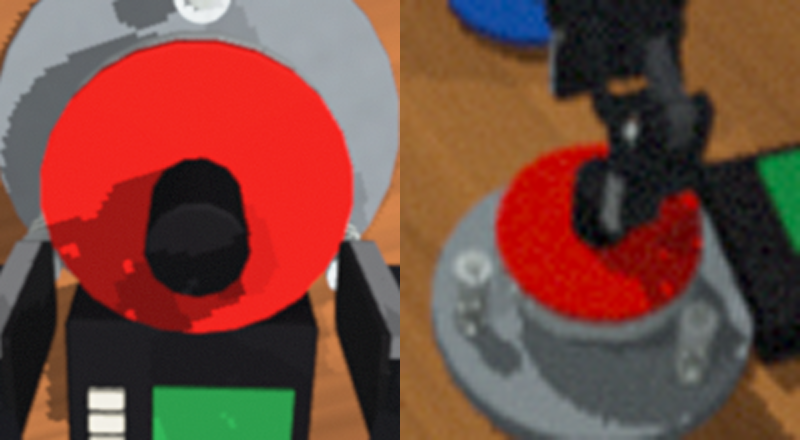

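The knob stands where I measured it, at crop (197,250). The fingertips at crop (45,240) and (355,240) look higher than the TCP reading suggests, so I'll check that by geometry.

```bash
python3 - <<'E'
from h import *
w=cams.grab_frame("wrist");s=cams.grab_frame("side")
M=rot(ctrl.observe()["eef_rot"]);t=np.array([.547,-.1972,.0697]);print(M.round(2))
for h in(0,.01,.02,.03,.04,.05):
  print(h,[px(w,t+M@[sx*.011,sy*.03,-h]).tolist() for sx in(-1,1) for sy in(-1,1)],px(s,t+M@[0,.03,-h]),px(s,t+M@[0,-.03,-h]))
print(s["eye"])
E
```

```text
[[-0.96  0.29  0.  ]
 [ 0.29  0.96  0.  ]
 [-0.    0.   -1.  ]]
0 [[262.0, 297.0], [371.0, 297.0], [260.0, 260.0], [373.0, 260.0]] [342. 289.] [351. 310.]
0.01 [[259.0, 306.0], [374.0, 306.0], [257.0, 267.0], [376.0, 267.0]] [342. 287.] [351. 308.]
0.02 [[256.0, 316.0], [377.0, 316.0], [253.0, 274.0], [379.0, 274.0]] [342. 284.] [352. 305.]
0.03 [[252.0, 326.0], [380.0, 326.0], [249.0, 283.0], [383.0, 283.0]] [343. 281.] [352. 302.]
0.04 [[248.0, 338.0], [384.0, 338.0], [245.0, 293.0], [387.0, 293.0]] [343. 278.] [352. 299.]
0.05 [[244.0, 352.0], [388.0, 352.0], [241.0, 304.0], [392.0, 304.0]] [343. 275.] [353. 296.]
[ 0.14813638 -0.66071456  0.87749546]
```

Measured by camera, the tips sit about 30–40 mm above the reported TCP, so the fingers shut just above the knob. I'll go 25 mm lower, watch the force, and close again.

Call:
apply_moves(
  steps=[0.002,0,-0.01,0,0.002,0,-0.018,0,0.002,0,-0.025,0,0.002,0,-0.025,0],
)

```text
clock: 5.92
position: [0.5485, -0.1969, 0.0437]
eef_rot: [-0.001, 0.145, 0.989, 0.0]
ft_force: [0.4, -0.1, 0.3]
finger_gap: 0.0601
gripper_force: 0.0
```

Call:
apply_moves(
  steps=[0,0,0,0,0,0,0,0,0,0,0,0,0,0,0,0,0,0,0,0],
  gripper=0,
  force=40,
)

```text
clock: 6.55
position: [0.5493, -0.1973, 0.0454]
eef_rot: [0.001, 0.145, 0.989, -0.0]
ft_force: [-1.5, 0.0, 4.7]
finger_gap: 0.024
gripper_force: 39.5
```

Call:
apply_moves(
  steps=[0,0,0.02,0,0,0,0.06,0,-0.02,0.05,0.07,0,-0.04,0.1,0.07,0,-0.05,0.145,0.06,0,-0.05,0.145,0.03,0,-0.05,0.145,0,0,-0.05,0.145,0,0,-0.05,0.145,0,0],
)

```text
clock: 7.68
position: [0.4995, -0.0523, 0.0457]
eef_rot: [0.001, 0.145, 0.989, 0.0]
ft_force: [-0.0, 0.0, -0.8]
finger_gap: 0.0243
gripper_force: 39.4
```

```bash
python3 - <<'E'
from h import *
w=cams.grab_frame("wrist");s=cams.grab_frame("side")
a=cv2.resize(w["color"],(400,300));b=cv2.resize(s["color"][200:350,220:420],(400,300),interpolation=2)
cv2.imwrite("pics/w5.png",cv2.hconcat([a,b]))
h=cv2.cvtColor(s["color"],cv2.COLOR_BGR2HSV)
m=((h[...,0]<5)|(h[...,0]>175))&(h[...,1]>200)&(h[...,2]>100)
v,u=np.nonzero(m);print(u.min(),u.max(),v.min(),v.max(),px(s,[.499,-.052,.063]))
print(ctrl.observe()["position"],ctrl.observe()["finger_gap"])
E
```

```text
276 312 257 284 [294. 269.]
[ 0.49999314 -0.05244901  0.04626737] 0.02378028680068677
```

View pics/w5.png

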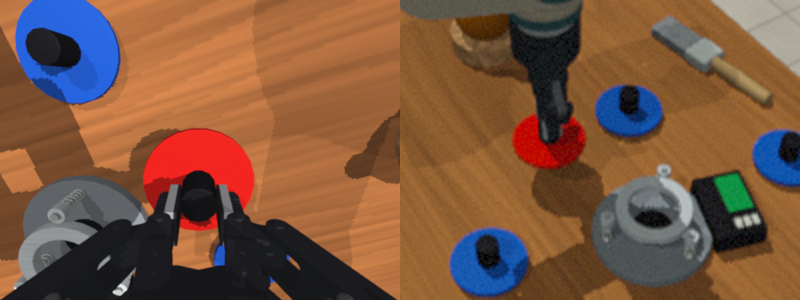

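The cover hangs level in the gripper over bare bench, at left crop (198,175), and the ring is open. Next I lower it.

Call:
apply_moves(
  steps=[0,0,-0.02,0,0,0,-0.035,0,0,0,-0.042,0,0,0,-0.046,0,0,0,-0.046,0],
)

```text
clock: 8.4
position: [0.4992, -0.0522, -0.0011]
eef_rot: [0.0, 0.145, 0.989, 0.0]
ft_force: [0.5, 0.7, -1.5]
finger_gap: 0.024
gripper_force: 39.4
```

Call:
apply_moves(
  steps=[0,0,-0.002,0,0,0,-0.003,0,0,0,-0.004,0,0,0,-0.004,0],
)

```text
clock: 8.9
position: [0.4992, -0.0522, -0.0047]
eef_rot: [0.0, 0.145, 0.989, 0.0]
ft_force: [-2.8, -0.6, 5.1]
finger_gap: 0.0238
gripper_force: 40.0
```

Call:
apply_moves(
  steps=[0,0,0,0,0,0,0,0,0,0,0.02,0,0,0,0.06,0,0,0,0.12,0,0,0,0.18,0,0.01,0.04,0.225,0,0.02,0.1,0.225,0,0.03,0.16,0.225,0,0.04,0.22,0.225,0],
  gripper=0.06,
)

```text
clock: 10.15
position: [0.5392, 0.1697, 0.2197]
eef_rot: [0.0, 0.146, 0.989, 0.0]
ft_force: [1.2, -0.0, 0.2]
finger_gap: 0.06
gripper_force: 0.0
```

Call:
apply_moves(
  steps=[0.006,0.017,0,0,0.006,0.017,0,0,0.006,0.017,0,0],
)

```text
clock: 10.52
position: [0.5451, 0.1834, 0.2197]
eef_rot: [-0.0, 0.146, 0.989, -0.0]
ft_force: [0.6, -0.1, -0.1]
finger_gap: 0.06
gripper_force: 0.0
```

```bash
python3 - <<'E'
from h import *
w=cams.grab_frame("wrist");t=cams.grab_frame("top");s=cams.grab_frame("side")
print(ctrl.observe()["position"])
a=cv2.resize(w["color"],(400,300));b=cv2.resize(s["color"][130:310,200:440],(400,300),interpolation=2)
cv2.imwrite("pics/w6.png",cv2.hconcat([a,b]))
for p in(w,s,t):find(["flask","cork_ring"],p);print()
c=np.array([.535,.18,0])
for z in(.161,.061,.03):print(z,px(w,c+[0,0,z]),px(w,c+[.01,0,z]),px(w,c+[0,.01,z]))
h=cv2.cvtColor(w["color"],cv2.COLOR_BGR2HSV)
m=(h[...,0]<18)&(h[...,1]>225)&(h[...,2]>40)
n,l,st,ce=cv2.connectedComponentsWithStats(m.astype(np.uint8));i=1+np.argsort(-st[1:,4])[:3];print(st[i],ce[i])
# ring seat via top & wrist later
E
```

```text
[0.54516595 0.18346336 0.22005055]
flask 0.57 [0.533 0.198 0.095] [330. 203.]
cork_ring 0.66 [0.509 0.202 0.028] [324. 166.]

flask 0.69 [0.54  0.177 0.092] [262. 201.]
flask 0.6 [0.597 0.392 0.063] [245. 163.]
cork_ring 0.69 [0.527 0.158 0.031] [263. 224.]

flask 0.82 [0.534 0.195 0.093] [257. 254.]
cork_ring 0.44 [0.526 0.237 0.026] [245. 261.]

0.161 [308. 232.] [312. 246.] [322. 228.]
0.061 [310. 203.] [313. 213.] [320. 200.]
0.03 [311. 197.] [314. 206.] [320. 194.]
[[100 192   7   7  13]
 [138 230   4   8  12]
 [116 225   6   5  11]] [[102.46153846 195.84615385]
 [139.91666667 234.16666667]
 [118.27272727 226.72727273]]
```

View pics/w6.png

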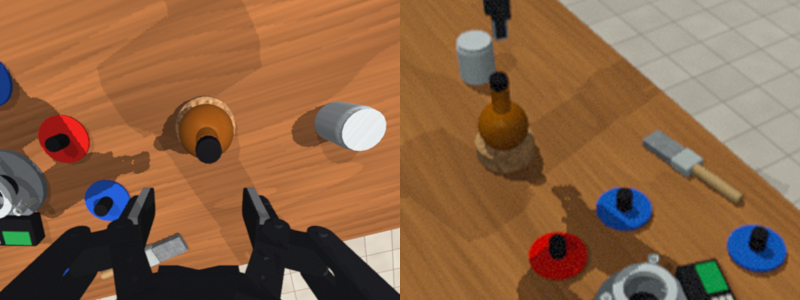

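The wrist view shows the flask's stopper at (208,149) and ball at (205,128), which puts the axis at about (0.544, 0.194). The red cover lies flat and upright beside the reader.

Call:
apply_moves(
  steps=[-0.001,0.01,0,0,-0.001,0.01,-0.04,0,-0.001,0.01,-0.08,0,-0.001,0.01,-0.11,0,-0.001,0.01,-0.125,0,-0.001,0.01,-0.125,0],
)

```text
clock: 11.72
position: [0.5436, 0.1951, 0.0942]
eef_rot: [-0.001, 0.145, 0.989, -0.0]
ft_force: [0.6, 0.4, 0.8]
finger_gap: 0.0598
gripper_force: 0.0
```

Call:
apply_moves(
  steps=[0,0,0,0,0,0,0,0,0,0,0,0,0,0,0,0,0,0,0,0],
  gripper=0,
  force=45,
)

```text
clock: 12.35
position: [0.5449, 0.1951, 0.0964]
eef_rot: [0.001, 0.145, 0.989, 0.001]
ft_force: [-0.3, 0.6, 6.0]
finger_gap: 0.0283
gripper_force: 44.4
```

Call:
apply_moves(
  steps=[0,0,0.01,0,0,0,0.04,0,0,0,0.08,0,0,-0.04,0.09,0,0.001,-0.09,0.09,0,0.002,-0.14,0.09,0,0.003,-0.19,0.09,0,0.004,-0.24,0.09,0,0.005,-0.29,0.09,0,0.005,-0.33,0.09,0],
)

```text
clock: 13.6
position: [0.5483, -0.1371, 0.1843]
eef_rot: [-0.001, 0.146, 0.989, 0.0]
ft_force: [0.6, 0.1, -3.6]
finger_gap: 0.0288
gripper_force: 45.3
```

Call:
apply_moves(
  steps=[0,-0.03,0,0,0,-0.05,0,0,0,-0.06,0,0,0,-0.06,0,0,0,-0.06,0,0,0,-0.06,0,0],
)

```text
clock: 14.35
position: [0.5492, -0.1943, 0.1848]
eef_rot: [0.0, 0.145, 0.989, 0.0]
ft_force: [0.6, -1.1, -3.7]
finger_gap: 0.0289
gripper_force: 45.3
```

```bash
python3 - <<'E'
from h import *
w=cams.grab_frame("wrist");t=cams.grab_frame("top");s=cams.grab_frame("side")
o=ctrl.observe();print(o["position"],o["ft_force"],o["finger_gap"])
a=cv2.resize(w["color"][60:360,120:520],(400,300));b=cv2.resize(s["color"][230:350,270:430],(400,300),interpolation=2)
cv2.imwrite("pics/w7.png",cv2.hconcat([a,b]))
for p in(w,s,t):find(["flask","flask_center","ring_seat","cradle"],p);print()
for n,p in(("w",w),("s",s)):
  for c in([.549,-.197,.056],[.549,-.197,.151],[.549,-.197,.109]):print(n,c,px(p,c),px(p,np.array(c)+[.01,0,0]),px(p,np.array(c)+[0,.01,0]))
E
```

```text
[ 0.54910032 -0.19472464  0.18482952] [ 0.01656849 -0.03916713 -3.26696878] 0.02892442564804783
flask 0.72 [ 0.538 -0.191  0.187] [316. 259.]
flask_center 0.78 [ 0.54  -0.187  0.182] [324. 257.]
ring_seat 0.82 [ 0.518 -0.186  0.055] [315. 183.]
cradle 0.56 [ 0.514 -0.187  0.014] [314. 172.]

flask 0.61 [ 0.536 -0.211  0.176] [349. 275.]
flask_center 0.76 [ 0.537 -0.209  0.171] [349. 275.]
ring_seat 0.64 [ 0.533 -0.213  0.055] [345. 311.]
cradle 0.9 [ 0.558 -0.221  0.016] [355. 319.]

flask 0.76 [ 0.531 -0.187  0.174] [405. 250.]
flask_center 0.93 [ 0.532 -0.185  0.177] [404. 250.]
ring_seat 0.52 [ 0.529 -0.223  0.053] [413. 259.]
cradle 0.88 [ 0.542 -0.239  0.013] [417. 257.]

w [0.549, -0.197, 0.056] [314. 220.] [317. 231.] [325. 217.]
w [0.549, -0.197, 0.151] [312. 258.] [317. 272.] [328. 254.]
w [0.549, -0.197, 0.109] [313. 238.] [317. 250.] [326. 234.]
s [0.549, -0.197, 0.056] [347. 303.] [350. 301.] [344. 300.]
s [0.549, -0.197, 0.151] [349. 276.] [353. 274.] [346. 273.]
s [0.549, -0.197, 0.109] [348. 288.] [352. 286.] [345. 285.]
```

View pics/w7.png

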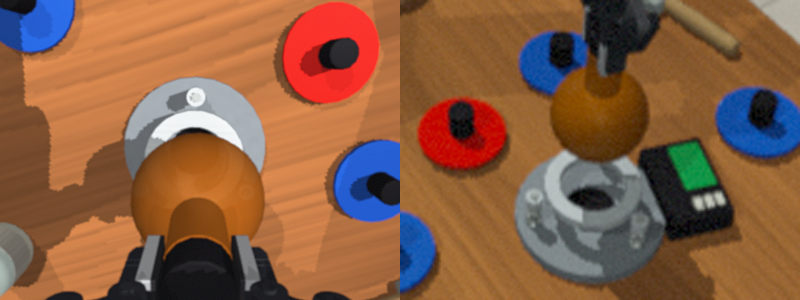

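The flask hangs upright over the ring: ball centre at wrist crop (197,199), ring centre about 3 mm toward −y. I'll shift it by that and descend.

Call:
apply_moves(
  steps=[-0.001,-0.0035,0,0,-0.001,-0.0035,-0.025,0,-0.001,-0.0035,-0.045,0,-0.001,-0.0035,-0.055,0,-0.001,-0.0035,-0.059,0,-0.001,-0.0035,-0.059,0],
)

```text
clock: 15.85
position: [0.5482, -0.1988, 0.1262]
eef_rot: [0.0, 0.145, 0.989, -0.0]
ft_force: [-0.1, -0.5, -3.8]
finger_gap: 0.0288
gripper_force: 45.3
```

Call:
apply_moves(
  steps=[0,0,-0.001,0,0,0,-0.002,0,0,0,-0.003,0,0,0,-0.004,0,0,0,-0.004,0],
)

```text
clock: 16.48
position: [0.5482, -0.1987, 0.1222]
eef_rot: [0.0, 0.145, 0.989, -0.0]
ft_force: [-0.1, 0.2, -1.4]
finger_gap: 0.0287
gripper_force: 45.7
```

Call:
apply_moves(
  steps=[0,0,-0.001,0,0,0,-0.002,0,0,0,-0.003,0,0,0,-0.004,0,0,0,-0.004,0],
)

```text
clock: 17.1
position: [0.5482, -0.1987, 0.1179]
eef_rot: [0.0, 0.145, 0.989, 0.0]
ft_force: [-1.1, 1.9, 4.7]
finger_gap: 0.0286
gripper_force: 46.1
```

```bash
python3 - <<'E'
from h import *
for _ in range(2):
    s=cams.grab_frame("side");w=cams.grab_frame("wrist")
o=ctrl.observe();print(o["position"],o["ft_force"],o["torque"])
a=cv2.resize(w["color"][60:360,120:520],(400,300));b=cv2.resize(s["color"][230:350,270:430],(400,300),interpolation=2)
cv2.imwrite("pics/w8.png",cv2.hconcat([a,b]))
E
```

```text
[ 0.54812115 -0.19868059  0.11786785] [-0.73904245  1.63769363  4.21895372] [ 0.09608395  0.07402504 -0.00732311]
```

View pics/w8.png

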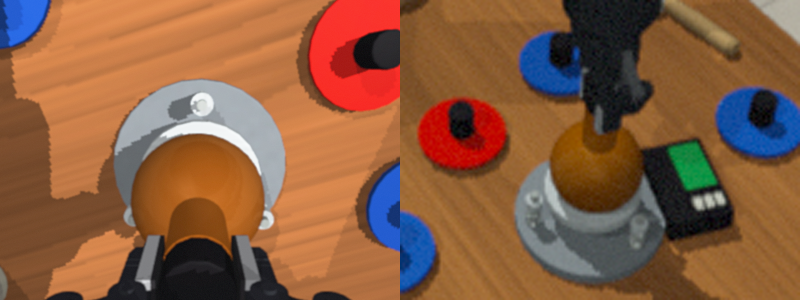

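The ball is seated in the ring, pressed down about 3 mm, with a small sideways load. I'll ease that by 1 mm and go on pressing.

Call:
apply_moves(
  steps=[0,0.001,-0.001,0,0,0.001,-0.002,0,0,0.001,-0.003,0,0,0.001,-0.0045,0,0,0.001,-0.006,0,0,0.001,-0.0075,0,0,0.001,-0.009,0,0,0.001,-0.01,0,0,0.001,-0.01,0],
)

```text
clock: 18.42
position: [0.5483, -0.1976, 0.1085]
eef_rot: [0.001, 0.145, 0.989, -0.0]
ft_force: [-1.5, 1.8, 8.5]
finger_gap: 0.0287
gripper_force: 46.3
```

Call:
apply_moves(
  steps=[0,0,-0.0005,0,0,0,-0.001,0,0,0,-0.0015,0,0,0,-0.002,0,0,0,-0.002,0],
)

```text
clock: 19.05
position: [0.5484, -0.1977, 0.1068]
eef_rot: [0.001, 0.145, 0.989, -0.0]
ft_force: [-2.0, 1.2, 9.0]
finger_gap: 0.0288
gripper_force: 46.4
```

Call:
apply_moves(
  steps=[0,0,-0.0005,0,0,0,-0.001,0,0,0,-0.0015,0,0,0,-0.002,0,0,0,-0.0025,0,0,0,-0.0025,0],
)

```text
clock: 19.8
position: [0.5485, -0.1977, 0.1048]
eef_rot: [0.001, 0.145, 0.989, -0.0]
ft_force: [-2.4, 1.8, 12.1]
finger_gap: 0.0286
gripper_force: 46.7
```

Call:
apply_moves(
  steps=[0,0,-0.0003,0,0,0,-0.0006,0,0,0,-0.001,0,0,0,-0.001,0],
)

```text
clock: 20.3
position: [0.5488, -0.1978, 0.1047]
eef_rot: [0.002, 0.145, 0.989, -0.0]
ft_force: [-2.5, 2.7, 15.9]
finger_gap: 0.0286
gripper_force: 47.1
```

Call:
apply_moves(
  steps=[0,0,0,0,0,0,0,0,0,0,0,0,0,0,0,0],
)

```text
clock: 20.8
position: [0.5488, -0.1978, 0.1047]
eef_rot: [0.002, 0.145, 0.989, -0.0]
ft_force: [-3.3, 2.8, 15.9]
finger_gap: 0.0285
gripper_force: 47.1
```

```bash
python3 - <<'E'
from h import *
s=cams.grab_frame("side");w=cams.grab_frame("wrist")
o=ctrl.observe();print(o["position"],o["ft_force"])
a=cv2.resize(w["color"][60:360,120:520],(400,300));b=cv2.resize(s["color"][230:350,270:430],(400,300),interpolation=2)
cv2.imwrite("pics/w9.png",cv2.hconcat([a,b]))
E
```

```text
[ 0.54879031 -0.19784057  0.1046881 ] [-3.12260234  2.5331606  16.22479176]
```

View pics/w9.png

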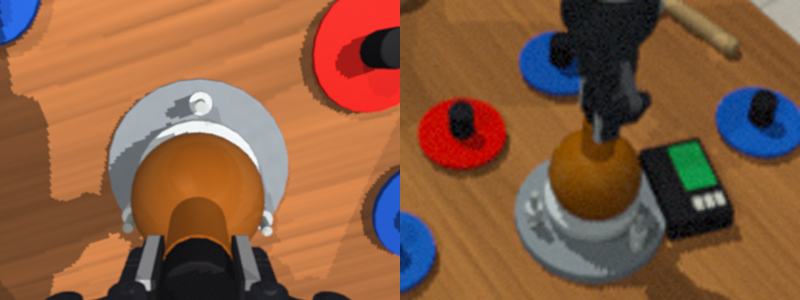

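The ring is now low, with the posts standing clear above it at side crop (534,200). The flask is upright and seated, and a steady 16 N holds it at the stop, so I'm handing in.

```bash
python3 -c "
from rig import order;print(order.close_job())"
```

```text
the job is handed in; nothing more can be done
None
```

I handed the job in at about 21 s of the 54 s limit: the red cover lies flat and right way up beside the reader, and the gripper holds the flask upright in the spring ring, pressed to its lower stop with a steady 16 N. My first try at gripping the cover closed just above its knob without touching it, and the jar, tin and brush were not touched.

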